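# Walk the plaster hand's stone plinth home in its bay and button it in

## Robot

A 7-joint arm with a two-finger parallel gripper is mounted at the origin on the work surface. World frame = base frame: x ahead of the robot, y to its left, z up, the work surface at z = 0. Lengths are in m, angles in rad, forces in N, time in s.
With the tool pointing down it reaches from about 0.4 to 0.85 m from the base axis. Payload 4.5 kg.
Tool frame: the origin (TCP) lies midway between the tips of the shut fingers; the grasp point (between the pads) lies behind it (r.grip_point_offset is the z of the grasp point in the tool frame, in m); z points along the fingers, y is the line along which they close (so a half turn about z gives the same grasp; the last joint's range is limited). The gripper opens to 88 mm and grips with 3 to 60 N. Pads are 18 mm wide; open, the fingers measure 123 mm over their backs; the gripper's body (75 mm by 187 mm) begins 45 mm behind the grasp point.
Start: joints at [1.166, 0.689, -0.195, 1.565, 0.157, 0.902, -0.215], TCP at [0.266, -0.566, 0.239] pointing down, gripper open.
Joint ranges: [-3.01, 3.01], [-0.46, 2.08], [-1.47, 1.51], [0.13, 2.56], [-1, 4.14], [0.04, 2.09], [-2.66, 2.66]. Speed limits (rad/s): [2.57, 2.57, 3.14, 3.14, 3.14, 3.14, 3.14].

## Interface

Orientations are given as a unit quaternion [x, y, z, w].
In Python, from plant import r, optics, workorder gives the robot as it stands.
- The arm moves only by the shell command python3 -m creep 'ROWS' [FORCE]. ROWS is JSON, a list of rows, each an object of numbers: "grip": the gripper command: -1 is shut, 1 is fully open, values between are in proportion; "tx", "ty", "tz": the shift along the tool's x, y, z in cm; "spin": the turn about the tool's z in degrees. In form: [{"grip": .., "tx": .., "ty": .., "tz": .., "spin": ..}, ...]. A call has 1 to 8 rows; each row shifts and turns the commanded pose from where the row before left it, along the tool's axes as they then stand; what a row does not reach is not made up. A row lasts 1/12 s, in which the tool goes at most 41.7 mm and 7.16 degrees, less where a joint would pass 70% of its speed; a pose out of reach is approached as far as the arm can. A call with a gripper value outside its range is refused whole. The fingers move at their own pace and stop on an object; FORCE is the grip in N (left out, the last holds). Time passes only in rows, so rows that do not move let the fingers close. It gives the time, the measured TCP pose, the force, the opening and the grip force at its end, in the units of the state.
- r.get_state(): the state, without advancing time (a new reading comes with each control period).
- optics.snapshot(name): name is "scene" or "top" or "wrist"; returns (picture, depth): 400x640x3 uint8, red, green, blue; 400x640 float32, m along the optical axis (not along the pixel's ray), 0 where there is no reading.
- optics.get_calibration(name): a dict with "fx", "fy", "cx", "cy" (pixels), "extrinsics" (4x4, takes a point from world to camera coordinates). Camera axes: x right, y down, z forward; pixel columns grow to the right and rows downward; lengths in m; the calibration is good to about 2 mm. The wrist camera is an equidistant fisheye: a pixel r from the principal point sees the ray r / f radians off the axis. A picture is of the moment at which its call begins: read the wrist's pose just before it. get_calibration takes no time and is no camera call; for the wrist camera it gives the pose at the moment of the call.
- workorder.finish_job(): hands the job in; it is judged then, once.
The state is a dict: "clock": time; "q": joint angles; "qd": joint speeds; "joint_torque": joint torques, N m; "tool_pos": TCP position; "eef_rot": TCP orientation; "contact_force": force on the tool from outside, world axes, zero at the start; "moment": the same for the moment, N m; "opening": opening from 0.0 (shut) to 1.0 (fully open); "finger_force": force on a finger pad.
Only numpy, scipy, OpenCV 4.12 (cv2) and the standard library are available. Lean on these libraries where they do the work, as an engineer would, in place of code of your own. Each camera call takes 0.05 s, during which the arm holds its last target. There are 200 camera calls.

## Task

Put the heavy stone plinth with the plaster hand back in its bay on the dresser top: a straight shove takes more force than the piece may bear, so walk it in with alternating pushes on its two rear corners, never pushing the stone harder than 25 N, until its whole front edge is fully home against the back rail. Then turn the wooden button on the left cheek across behind the plinth to lock it in, and draw back clear of everything. Do not touch the plaster, and leave the jar, the book and the brush where they are.

Things in the scene. Friction and masses are not known exactly. Their poses are not given: they have to be found in the camera images.
- bay: Fixed, rigid three-sided wooden bay. Origin: at z = 0 below the middle of the back rail's face that the plinth must touch; x points from the open side into the rail, y to the left cheek. Rail: 354 mm wide, 46 high, x 0 to +22 mm. Cheeks: x -190 to 0 mm, inner faces at y = +153 and -153 mm, each 24 mm thick and 30 high.
- plinth: Heavy loose plinth, about 5 kg in all: pale stone slab 150 mm deep (x) by 270 wide (y), 12 to 62 mm above the origin, on a recessed flat foot 80 by 200 mm, 12 high, on which it slides. Origin: centre of the foot's underside; x points forward to the face that meets the rail, y left. It starts part way into the bay, 25 to 43 mm short of the rail, skewed up to 0.12 rad, up to 6 mm off centre.
- cast: Fragile white plaster cast of an upright hand, 220 mm tall, up to 110 mm wide (y) and 70 mm deep (x), pegged fast on the plinth top; its origin is the centre of its foot, on the plinth's top face 20 mm ahead of the plinth's middle. Not to be touched.
- front_left (a point): Lower front left corner of the stone slab, 12 mm above the dresser top: the left end of the edge that must reach the rail face.
- front_right (a point): Lower front right corner of the stone slab, 12 mm above the dresser top: the right end of the edge that must reach the rail face.
- rear_left (a point): Upper rear left corner of the slab, 62 mm above the dresser top. A level push along the plinth's x, 15 to 35 mm in from this corner, takes 12 to 18 N (up to 21 to break loose) and swings it about a point 40 to 90 mm right of its middle, so the corner moves on an arc; it stays where left. Bearing down while pushing adds friction. Sliding it straight takes over 25 N.
- rear_right (a point): Upper rear right corner of the stone slab, 62 mm above the dresser top. Pushes here behave as on the left, mirrored.
- turn_button (a joint): Angle of the dark wooden turn button, a bar 72 mm long over its round ends, 20 wide, 30 to 42 mm above the dresser top, pinned near the open end of the left cheek. 0: points along the bay's -x; grows anticlockwise seen from above, inward; 1.57: lies across behind the plinth, along the bay's -y. Range -0.7 to 1.61, starts -0.6 to 0.1. Friction 1.5 N at the tip, stays put.
- button_pivot (a point): Pin of the turn button, on its top face 42 mm above the dresser top, at x = -162.5, y = +165 mm in the bay's frame. The button clears the plinth's rear face by 2.5 mm only when the plinth is home.
- button_tip (a point): On the turn button's top face, on its centre line, 52 mm from the pin and 10 mm short of its rounded end.
- jar: Bystander: grey stoneware jar, 112 mm across, 160 mm tall, standing to the right of the bay. Origin: centre of its underside. Leave it.
- book: Bystander: closed paperback, 128 by 190 mm, 26 mm thick, lying to the left of the bay. Origin: centre of its underside. Leave it.
- brush: Bystander: small hand brush lying to the left of the bay, nearer the robot. Leave it.

How it is judged:
On the way:
1. the plinth's front edge is home: both front corners within 2.5 mm of the rail, the button not yet turned across (x of each of front_left, front_right in the frame of bay above -0.0025 m and value of joint turn_button below 1 rad), for 0.2 s.
At the end, for the whole second after the job is handed in: Both front corners of the plinth stand within 2.5 mm of the back rail's face, the plinth is flat and at rest, and the turn button lies across behind it (angle above 1.4 rad) (x of each of front_left, front_right in the frame of bay above -0.0025 m and value of joint turn_button above 1.4 rad and linear speed of plinth below 0.01 m/s and angle between plinth's own z axis and vertical below 0.03 rad); the robot touches nothing.
It fails at once if the robot pushes the plinth harder than 25 N (contact force between any of the fingers, the arm and plinth above 25 N).
It fails at once if the robot touches the plaster hand (over 1 N) (contact force between any of the fingers, the arm and cast above 1 N).
It fails at once if the plinth is tipped by more than 6 degrees (angle between plinth's own z axis and vertical above 0.105 rad).
It fails at once if the jar, the book or the brush is moved by more than 20 mm (distance of any of jar, book, brush from where it was at the start of the episode above 0.02 m).
It also fails if it takes over 72 s, if anything falls off the work surface, if the arm or the gripper's body presses on something with over 40 N, if the wrist force passes 120 N, or if a joint passes its speed limit or range.

## Working session

There is one attempt and no reset: what is moved stays moved. The work goes in short steps, Python scripts to look and compute and a shell command to move; the robot and the scene stay as the last step left them, time stands still between calls to the robot, and variables do not carry over. Pictures are saved under pics/ and viewed, at most 10 in all, crops included, and the job is handed in when it is done.

```bash
ls; mkdir -p pics; python3 - <<'E'
from plant import r, optics
import cv2, numpy as np
s=r.get_state(); print(s, r.grip_point_offset)
for n in ("scene","top"):
    p,d=optics.snapshot(n); cv2.imwrite(f"pics/{n}0.png",p[:,:,::-1]); np.save(f"pics/{n}0.npy",d)
    print(n,optics.get_calibration(n))
E
```

```text
pics
{'clock': 0.0, 'q': array([ 1.16580441,  0.69000514, -0.19453243,  1.5663762 ,  0.15726288,
        0.90250633, -0.21507842]), 'qd': array([-0.00040232,  0.002852  , -0.00189144,  0.00109666, -0.00177324,
        0.0015211 ,  0.00066973]), 'joint_torque': array([ 4.05409546e-04, -5.27558720e+01, -1.26720652e+00, -1.53427488e+01,
       -5.27737022e-02,  6.60275124e-03,  2.00874315e-04]), 'tool_pos': array([ 0.2652199 , -0.56520799,  0.23788873]), 'eef_rot': array([ 9.76017639e-01,  2.17689366e-01, -2.55170284e-04, -9.18254348e-04]), 'contact_force': array([-0.76656492,  0.2223874 ,  0.6316448 ]), 'moment': array([ 0.05445308, -0.02293146,  0.00983889]), 'finger_force': 0.0, 'opening': 1.0005157209501878} -0.0187
scene {'fx': 496.0421322750139, 'fy': 496.0421322750139, 'cx': 325.72125223653813, 'cy': 202.65509350079233, 'extrinsics': array([[-0.80925025,  0.58732194, -0.01292178,  0.44683261],
       [ 0.4366271 ,  0.58660629, -0.68209225, -0.18704661],
       [-0.39302774, -0.55762533, -0.73115196,  1.78700995],
       [ 0.        ,  0.        ,  0.        ,  1.        ]])}
top {'fx': 460.09882953580285, 'fy': 460.09882953580285, 'cx': 328.1180402934129, 'cy': 198.3206833270564, 'extrinsics': array([[-0.02574549, -0.99964425,  0.0069676 ,  0.04541857],
       [-0.99063367,  0.02457723, -0.13431638,  0.56547658],
       [ 0.13409735, -0.01036038, -0.990914  ,  1.0893388 ],
       [ 0.        ,  0.        ,  0.        ,  1.        ]])}
```

View pics/scene0.png

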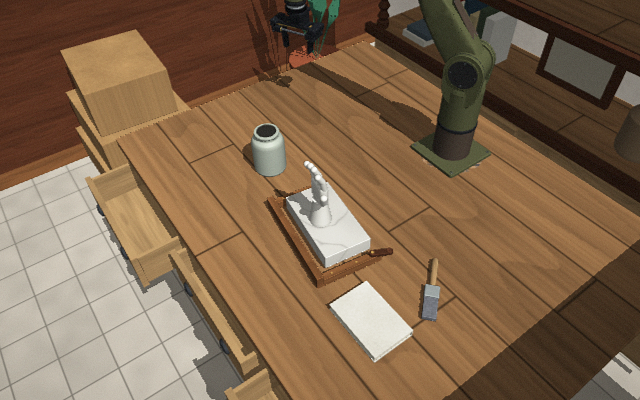

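View pics/top0.png

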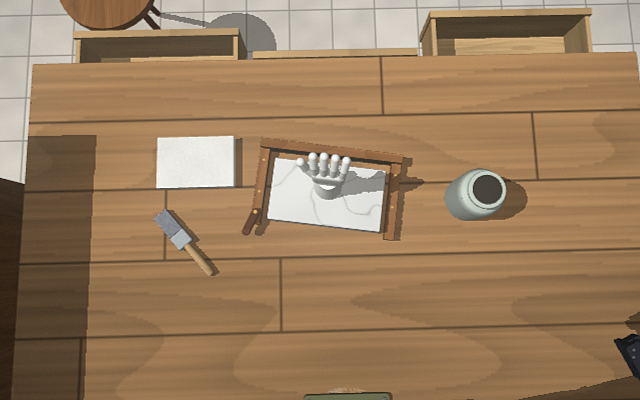

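The scene shows the bay, with the open side facing the robot. In the top view the slab spans about (267..390, 155..232), with the button at about (250,222) pointing away from the bay.

```bash
cat > h.py <<'E'
import numpy as np, cv2
from plant import r, optics
from scipy.spatial.transform import Rotation as R
def cloud(name,d,c):
    v,u=np.mgrid[:400,:640]; 
    P=np.stack([(u-c['cx'])/c['fx']*d,(v-c['cy'])/c['fy']*d,d],-1)
    E=c['extrinsics']; return (P-E[:3,3])@E[:3,:3]
def topix(u,v,z,c):
    E=c['extrinsics']; ray=E[:3,:3].T@np.array([(u-c['cx'])/c['fx'],(v-c['cy'])/c['fy'],1]); o=-E[:3,:3].T@E[:3,3]
    return o+ray*(z-o[2])/ray[2]
E
python3 - <<'E'
from h import *
p=cv2.imread('pics/top0.png'); d=np.load('pics/top0.npy'); c=optics.get_calibration('top')
W=cloud('top',d,c); z=W[...,2]
print('table z',np.median(z[270:290,320:400]))
roi=np.zeros(z.shape,bool); roi[130:250,238:412]=1
for n,a,b in (('slab',.056,.068),('rail',.041,.051),('cheek',.025,.036)):
    m=roi&(z>a)&(z<b)
    k,l,st,_=cv2.connectedComponentsWithStats(m.astype(np.uint8))
    for i in range(1,k):
        if st[i,4]>40:
            q=W[l==i]; (cx,cy),(w,h),an=cv2.minAreaRect((q[:,:2]*1000).astype(np.float32))
            print(n,st[i],np.round([cx,cy,w,h,an],1),'z',np.median(q[:,2]).round(4), cv2.boxPoints(((cx,cy),(w,h),an)).round().tolist())
for n,(y0,y1,x0,x1) in {'jar':(165,225,440,510),'book':(130,192,150,240),'brush':(205,280,150,220)}.items():
    q=W[y0:y1,x0:x1].reshape(-1,3); q=q[q[:,2]>.012]; print(n,q.min(0).round(3),q.max(0).round(3))
cv2.imwrite('pics/top0c.png',cv2.resize(p[125:250,235:415],None,fx=4.4,fy=4.4,interpolation=cv2.INTER_CUBIC))
E
```

```text
table z 0.0011823747958449012
slab [ 268  158  118   74 5649] [573.7  34.1 270.5 150.5  81.9] z 0.0631 [[480.0, -89.0], [629.0, -110.0], [667.0, 157.0], [518.0, 179.0]]
rail [ 260  138  143   26 1245] [685.5  20.7 353.2  23.9  81.6] z 0.0468 [[648.0, -152.0], [671.0, -156.0], [723.0, 194.0], [699.0, 197.0]]
rail [242 208  18  28 202] [514.9 219.9  19.5  70.   64. ] z 0.0438 [[479.0, 226.0], [542.0, 196.0], [551.0, 213.0], [488.0, 244.0]]
cheek [252 147  20  77 645] [605.4 198.4  25.9 190.3  81.1] z 0.031 [[509.0, 200.0], [697.0, 171.0], [701.0, 196.0], [513.0, 226.0]]
cheek [384 163  18  77 746] [ 557.5 -127.9   30.2  190.4   83.7] z 0.0308 [[461.0, -132.0], [650.0, -153.0], [654.0, -123.0], [465.0, -102.0]]
jar [ 0.415 -0.367  0.012] [0.615 0.043 1.155]
book [0.415 0.043 0.012] [0.734 0.456 1.155]
brush [0.388 0.043 0.012] [0.553 0.462 1.155]
```

View pics/top0c.png

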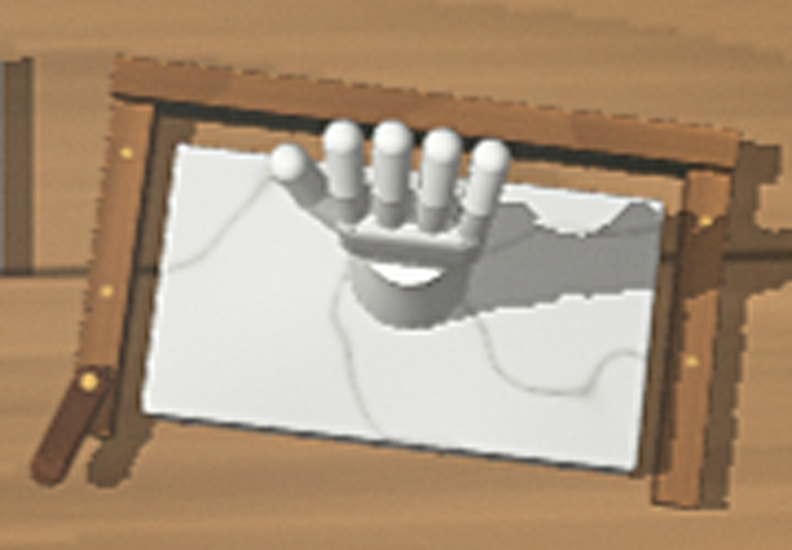

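The crop shows the slab nearly square in the bay, about 25 mm short of the rail. The button pin is at crop (90,381), with the tip pointing down-left to (45,470).

```bash
cat >> h.py <<'E'
BO=np.array([.6738,.0224]); BY=np.radians(-8.4)   # bay origin, yaw
def b2w(x,y): return BO+np.array([[np.cos(BY),-np.sin(BY)],[np.sin(BY),np.cos(BY)]])@np.array([x,y])
def w2b(p): return np.array([[np.cos(BY),np.sin(BY)],[-np.sin(BY),np.cos(BY)]])@(np.asarray(p)[:2]-BO)
def st():
    s=r.get_state(); M=R.from_quat(s['eef_rot']).as_matrix(); yaw=np.arctan2(M[1,0],M[0,0])
    f=s['contact_force']; fb=np.array([[np.cos(BY),np.sin(BY)],[-np.sin(BY),np.cos(BY)]])@f[:2]
    print('t',round(s['clock'],2),'bay',(w2b(s['tool_pos'])*1000).round(1),'z',(s['tool_pos'][2]*1000).round(1),'yaw-bay',np.degrees(yaw-BY).round(1),'F bay',fb.round(1),f[2].round(1))
    return s,M,yaw
def need(bx,by,z,yawb=0):   # bay mm; rotation first then shift in new axes, and shift in present axes
    s,M,yaw=st(); t=np.append(b2w(bx/1e3,by/1e3),z/1e3)-s['tool_pos']
    print('spin',np.degrees(yaw-BY).round(1)-yawb,'now-axes cm',(M.T@t*100).round(2)); yn=BY+np.radians(yawb)
    print('after-spin axes cm',(np.array([np.cos(yn)*t[0]+np.sin(yn)*t[1],np.sin(yn)*t[0]-np.cos(yn)*t[1],-t[2]])*100).round(2))
def plinth():
    p,d=optics.snapshot('top'); c=optics.get_calibration('top'); W=cloud('top',d,c); z=W[...,2]
    m=np.zeros(z.shape,bool); m[130:250,238:412]=1; m&=(z>.058)&(z<.068)
    k,l,s,_=cv2.connectedComponentsWithStats(m.astype(np.uint8)); q=W[l==1+s[1:,4].argmax()][:,:2]*1000
    (cx,cy),(w,h),a=cv2.minAreaRect(q.astype(np.float32))
    B=np.array([w2b(x/1e3)*1e3 for x in cv2.boxPoints(((cx,cy),(w,h),a))])
    print('rect',round(w,1),round(h,1),'centre',(w2b((cx/1e3,cy/1e3))*1e3).round(1)); 
    print('corners bay mm',B[np.argsort(B[:,1])].round(1).tolist()); return p,q
E
python3 - <<'E'
from h import *
plinth(); need(-215,-115,110,0)
E
```

```text
rect 269.9 150.2 centre [-100.9   -3. ]
corners bay mm [[-175.2, -138.5], [-25.0, -137.6], [-176.8, 131.5], [-26.6, 132.4]]
t 0.15 bay [-318.2 -641.1] z 238.1 yaw-bay 33.5 F bay [-0.7  0.1] 0.0
spin 33.5 now-axes cm [ 37.68 -38.13  12.86]
after-spin axes cm [ 10.32 -52.61  12.81]
```

```bash
python3 -m creep '[{"grip":-1,"spin":6.7},{"grip":-1,"spin":6.7},{"grip":-1,"spin":6.7},{"grip":-1,"spin":6.7},{"grip":-1,"spin":6.7},{"grip":-1,"ty":-3.8},{"grip":-1,"ty":-3.8},{"grip":-1,"ty":-3.8}]' 10; python3 -m creep '[{"grip":-1,"ty":-3.8,"tx":0.8},{"grip":-1,"ty":-3.8,"tx":0.8},{"grip":-1,"ty":-3.8,"tx":0.8},{"grip":-1,"ty":-3.8,"tx":0.8},{"grip":-1,"ty":-3.8,"tx":0.8},{"grip":-1,"ty":-3.8,"tx":0.8},{"grip":-1,"ty":-3.8,"tx":0.8},{"grip":-1,"ty":-3.8,"tx":0.8}]'; python3 -c "
from h import *
need(-215,-115,35,2)"
```

```text
t 0.15 bay [-318.2 -641.1] z 238.1 yaw-bay 33.5 F bay [-0.7  0.1] 0.0
spin 31.5 now-axes cm [ 37.68 -38.12  20.36]
after-spin axes cm [ 12.15 -52.22  20.31]$[0]: bad value
$[0]: bad value
```

```bash
python3 -m creep '[{"grip":-1,"tx":0,"ty":0,"tz":0,"spin":6.7},{"grip":-1,"tx":0,"ty":0,"tz":0,"spin":6.7},{"grip":-1,"tx":0,"ty":0,"tz":0,"spin":6.7},{"grip":-1,"tx":0,"ty":0,"tz":0,"spin":6.7},{"grip":-1,"tx":0,"ty":0,"tz":0,"spin":6.7},{"grip":-1,"tx":0,"ty":-3.8,"tz":0,"spin":0},{"grip":-1,"tx":0,"ty":-3.8,"tz":0,"spin":0},{"grip":-1,"tx":0,"ty":-3.8,"tz":0,"spin":0}]' 10
```

```text
clock: 0.82
tool_pos: [0.2819, -0.4516, 0.2383]
eef_rot: [0.997, -0.073, -0.0, -0.0]
contact_force: [1.0, -0.1, 0.5]
opening: 0.419
finger_force: 0.0
```

```bash
python3 -m creep '[{"grip":-1,"tx":0.9,"ty":-3.9,"tz":0,"spin":0},{"grip":-1,"tx":0.9,"ty":-3.9,"tz":0,"spin":0},{"grip":-1,"tx":0.9,"ty":-3.9,"tz":0,"spin":0},{"grip":-1,"tx":0.9,"ty":-3.9,"tz":0,"spin":0},{"grip":-1,"tx":0.9,"ty":-3.9,"tz":0,"spin":0},{"grip":-1,"tx":0.9,"ty":-3.9,"tz":0,"spin":0},{"grip":-1,"tx":0.9,"ty":-3.9,"tz":0,"spin":0},{"grip":-1,"tx":0.9,"ty":-3.9,"tz":0,"spin":0}]'; python3 -c "
from h import *
need(-215,-115,35,2)"
```

```text
clock: 1.48
tool_pos: [0.399, -0.1529, 0.2387]
eef_rot: [0.997, -0.073, 0.0, 0.0]
contact_force: [0.8, -0.6, 1.0]
opening: 0.006
finger_force: 0.0
t 1.48 bay [-246.3 -213.6] z 238.7 yaw-bay 0.0 F bay [ 0.9 -0.5] 1.0
spin -2.0 now-axes cm [ 3.13 -9.86 20.37]
after-spin axes cm [ 3.47 -9.74 20.37]
```

```bash
python3 -m creep '[{"grip":-1,"tx":0.9,"ty":-3.3,"tz":1,"spin":-3},{"grip":-1,"tx":0.9,"ty":-3.3,"tz":2,"spin":0},{"grip":-1,"tx":0.9,"ty":-3.2,"tz":2,"spin":0},{"grip":-1,"tx":0.5,"ty":0,"tz":4,"spin":0},{"grip":-1,"tx":0,"ty":0,"tz":4,"spin":0},{"grip":-1,"tx":0,"ty":0,"tz":4,"spin":0},{"grip":-1,"tx":0,"ty":0,"tz":3,"spin":0},{"grip":-1,"tx":0,"ty":0,"tz":0.4,"spin":0}]'; python3 -c "
from h import *
need(-215,-115,35,3)
p,_=plinth(); cv2.imwrite('pics/t1.png',cv2.resize(p[100:280,220:440],None,fx=3.3,fy=3.3))"
```

```text
clock: 2.15
tool_pos: [0.4395, -0.0605, 0.0323]
eef_rot: [0.999, -0.046, -0.008, -0.0]
contact_force: [0.4, -0.2, 0.7]
opening: 0.008
finger_force: 0.0
t 2.15 bay [-219.7 -116.2] z 32.3 yaw-bay 3.1 F bay [ 0.5 -0.2] 0.7
spin 0.10000000000000009 now-axes cm [ 0.47 -0.1  -0.28]
after-spin axes cm [ 0.47 -0.1  -0.27]
rect 270.3 149.9 centre [-100.9   -3.1]
corners bay mm [[-175.3, -138.5], [-25.4, -137.9], [-176.5, 131.7], [-26.6, 132.4]]
```

View pics/t1.png

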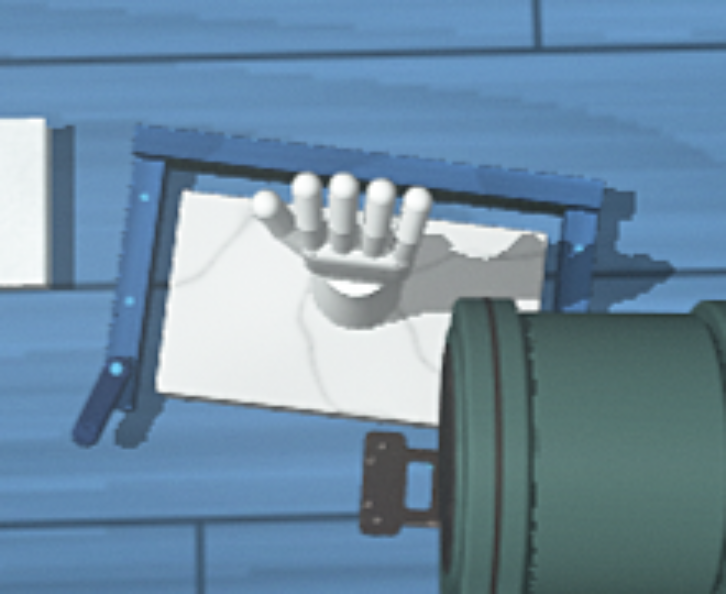

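The picture shows the shut gripper behind the right rear corner. The green wrist link at (445..726, 300..590) hangs above the slab's right side, so I'll check its clearance to the cast.

```bash
python3 - <<'E'
from h import *
for n in('top','scene'):
    p,d=optics.snapshot(n); c=optics.get_calibration(n); W=cloud(n,d,c).reshape(-1,3); W=W[(W[:,2]>.065)&(d.ravel()>0)]
    B=np.array((W[:,:2]-BO)@np.array([[np.cos(BY),-np.sin(BY)],[np.sin(BY),np.cos(BY)]])); 
    for zl in np.arange(.065,.6,.04):
        m=(W[:,2]>zl)&(W[:,2]<zl+.04)&(abs(B[:,1])<.25)&(B[:,0]>-.4)&(B[:,0]<.05)
        a=m&(B[:,0]<-.12); k=m&(B[:,0]>=-.12)&(B[:,1]<-.06); 
        g=lambda m:(B[m].min(0).round(3).tolist(),B[m].max(0).round(3).tolist(),m.sum()) if m.sum() else None
        print(n,round(zl,3),'rear',g(a),'side',g(k))
E
```

```text
top 0.065 rear ([-0.175, -0.074], [-0.12, 0.129], np.int64(356)) side ([-0.12, -0.135], [-0.028, -0.06], np.int64(129))
top 0.105 rear ([-0.256, -0.079], [-0.188, -0.023], np.int64(494)) side None
top 0.145 rear ([-0.256, -0.077], [-0.193, -0.023], np.int64(41)) side None
top 0.185 rear None side None
top 0.225 rear None side None
top 0.265 rear None side None
top 0.305 rear None side None
top 0.345 rear None side None
top 0.385 rear None side None
top 0.425 rear None side None
top 0.465 rear None side None
top 0.505 rear None side None
top 0.545 rear ([-0.399, -0.067], [-0.388, -0.065], np.int64(12)) side None
top 0.585 rear ([-0.4, -0.151], [-0.339, -0.059], np.int64(815)) side None
scene 0.065 rear ([-0.253, -0.2], [-0.121, 0.134], np.int64(158)) side ([-0.102, -0.133], [-0.024, -0.062], np.int64(54))
scene 0.105 rear ([-0.254, -0.212], [-0.175, -0.019], np.int64(673)) side None
scene 0.145 rear ([-0.249, -0.207], [-0.179, -0.022], np.int64(243)) side None
scene 0.185 rear ([-0.249, -0.138], [-0.176, -0.071], np.int64(296)) side None
scene 0.225 rear ([-0.251, -0.138], [-0.174, -0.074], np.int64(262)) side None
scene 0.265 rear ([-0.243, -0.128], [-0.176, -0.072], np.int64(278)) side None
scene 0.305 rear ([-0.255, -0.144], [-0.172, -0.068], np.int64(257)) side None
scene 0.345 rear ([-0.261, -0.154], [-0.165, -0.065], np.int64(508)) side None
scene 0.385 rear ([-0.26, -0.156], [-0.167, -0.064], np.int64(526)) side None
scene 0.425 rear ([-0.251, -0.158], [-0.174, -0.07], np.int64(458)) side None
scene 0.465 rear ([-0.251, -0.131], [-0.175, -0.071], np.int64(427)) side None
scene 0.505 rear ([-0.4, -0.139], [-0.177, -0.071], np.int64(531)) side None
scene 0.545 rear ([-0.4, -0.144], [-0.175, -0.061], np.int64(786)) side None
scene 0.585 rear ([-0.4, -0.134], [-0.178, -0.055], np.int64(1170)) side None
```

```bash
python3 -m creep '[{"grip":-1,"tx":0.8,"ty":0,"tz":0,"spin":0},{"grip":-1,"tx":0.8,"ty":0.1,"tz":0,"spin":0},{"grip":-1,"tx":0.8,"ty":0,"tz":-0.2,"spin":0},{"grip":-1,"tx":0.4,"ty":0,"tz":0,"spin":0},{"grip":-1,"tx":0.2,"ty":0,"tz":0,"spin":0},{"grip":-1,"tx":0.2,"ty":0,"tz":0,"spin":0},{"grip":-1,"tx":0.2,"ty":0,"tz":0,"spin":0},{"grip":-1,"tx":0.1,"ty":0,"tz":0,"spin":0}]'; python3 -c "
from h import *
st()"
```

```text
clock: 2.97
tool_pos: [0.4742, -0.0652, 0.0386]
eef_rot: [0.999, -0.047, -0.006, -0.0]
contact_force: [-9.6, 0.9, 6.5]
opening: 0.002
finger_force: 4.3
t 2.97 bay [-184.7 -115.8] z 38.6 yaw-bay 3.0 F bay [-9.7 -0.5] 6.5
```

```bash
python3 -m creep '[{"grip":-1,"tx":0.1,"ty":0,"tz":-0.1,"spin":0},{"grip":-1,"tx":0.1,"ty":0,"tz":-0.1,"spin":0},{"grip":-1,"tx":0.1,"ty":0,"tz":-0.1,"spin":0},{"grip":-1,"tx":0.1,"ty":0,"tz":0,"spin":0}]'; python3 -c "
from h import *
st()"
```

```text
clock: 3.3
tool_pos: [0.4751, -0.0658, 0.0404]
eef_rot: [0.999, -0.047, -0.009, -0.0]
contact_force: [-10.8, 0.7, -2.2]
opening: 0.005
finger_force: 5.3
t 3.3 bay [-183.6 -116.2] z 40.4 yaw-bay 3.0 F bay [-10.8  -0.9] -2.2
```

```bash
python3 -m creep '[{"grip":-1,"tx":0.1,"ty":0,"tz":0,"spin":0},{"grip":-1,"tx":0.1,"ty":0,"tz":0,"spin":0},{"grip":-1,"tx":0.1,"ty":0,"tz":0,"spin":0},{"grip":-1,"tx":0.1,"ty":0,"tz":0,"spin":0}]'; python3 -c "
from h import *
st()"; python3 -m creep '[{"grip":-1,"tx":0.1,"ty":0,"tz":0,"spin":0},{"grip":-1,"tx":0.1,"ty":0,"tz":0,"spin":0},{"grip":-1,"tx":0.1,"ty":0,"tz":0,"spin":0},{"grip":-1,"tx":0.1,"ty":0,"tz":0,"spin":0}]'; python3 -c "
from h import *
st();plinth()"
```

```text
clock: 3.63
tool_pos: [0.4766, -0.0666, 0.0404]
eef_rot: [0.999, -0.048, -0.011, 0.0]
contact_force: [-13.4, -0.3, 0.8]
opening: 0.008
finger_force: 6.7
t 3.63 bay [-182.1 -116.9] z 40.4 yaw-bay 2.9 F bay [-13.2  -2.3] 0.8
clock: 3.97
tool_pos: [0.4791, -0.0681, 0.0404]
eef_rot: [0.999, -0.048, -0.013, 0.001]
contact_force: [-16.0, -2.4, 2.3]
opening: 0.006
finger_force: 7.7
t 3.97 bay [-179.4 -117.9] z 40.4 yaw-bay 2.9 F bay [-15.5  -4.7] 2.3
rect 270.0 150.3 centre [-99.5  -2.8]
corners bay mm [[-169.7, -140.5], [-19.5, -135.0], [-179.6, 129.3], [-29.4, 134.8]]
```

```bash
python3 -m creep '[{"grip":-1,"tx":0.15,"ty":-0.05,"tz":-0.05,"spin":-0.5},{"grip":-1,"tx":0.15,"ty":-0.05,"tz":-0.05,"spin":-0.5},{"grip":-1,"tx":0.15,"ty":-0.05,"tz":0,"spin":-0.5},{"grip":-1,"tx":0.15,"ty":-0.05,"tz":0,"spin":-0.5},{"grip":-1,"tx":0.15,"ty":0,"tz":0,"spin":-0.5},{"grip":-1,"tx":0.15,"ty":0,"tz":0,"spin":-0.5}]'; python3 -c "
from h import *
st();plinth()"
```

```text
clock: 4.52
tool_pos: [0.486, -0.0702, 0.041]
eef_rot: [1.0, -0.024, -0.015, 0.003]
contact_force: [-17.4, -10.4, 1.4]
opening: 0.006
finger_force: 8.6
t 4.52 bay [-172.3 -119.1] z 41.0 yaw-bay 5.7 F bay [-15.7 -12.8] 1.4
rect 270.2 150.4 centre [-97.3  -2.3]
corners bay mm [[-162.1, -142.7], [-12.1, -131.4], [-182.5, 126.7], [-32.5, 138.1]]
```

```bash
python3 -m creep '[{"grip":-1,"tx":0.05,"ty":0.2,"tz":0,"spin":0},{"grip":-1,"tx":0.1,"ty":0.2,"tz":0,"spin":-0.3},{"grip":-1,"tx":0.1,"ty":0.06,"tz":-0.03,"spin":-0.3},{"grip":-1,"tx":0.1,"ty":0.06,"tz":-0.03,"spin":-0.3},{"grip":-1,"tx":0.1,"ty":0.06,"tz":0,"spin":-0.3}]'; python3 -c "
from h import *
st();plinth()"
```

```text
clock: 4.98
tool_pos: [0.4938, -0.0741, 0.0412]
eef_rot: [1.0, -0.012, -0.012, 0.001]
contact_force: [-13.4, -5.3, -4.8]
opening: 0.004
finger_force: 6.3
t 4.98 bay [-164.  -121.7] z 41.2 yaw-bay 7.1 F bay [-12.5  -7.2] -4.8
rect 269.4 148.9 centre [-94.6  -2.4]
corners bay mm [[-150.2, -146.0], [-2.6, -125.9], [-186.5, 121.0], [-39.0, 141.1]]
```

```bash
python3 -m creep '[{"grip":-1,"tx":-2,"ty":0,"tz":0,"spin":1.5},{"grip":-1,"tx":-2.5,"ty":0,"tz":0.2,"spin":1.5},{"grip":-1,"tx":-1,"ty":-3.5,"tz":0.2,"spin":0},{"grip":-1,"tx":0,"ty":-3.6,"tz":0,"spin":0},{"grip":-1,"tx":0,"ty":-3.6,"tz":0,"spin":0},{"grip":-1,"tx":0,"ty":-3.6,"tz":0,"spin":0},{"grip":-1,"tx":0,"ty":-3.6,"tz":0,"spin":0},{"grip":-1,"tx":0,"ty":-2.8,"tz":0,"spin":0}]'; python3 -c "
from h import *
need(-200,92,36,4);plinth()"
```

```text
clock: 5.7
tool_pos: [0.4645, 0.1415, 0.0393]
eef_rot: [0.999, -0.035, -0.001, -0.001]
contact_force: [-0.3, -0.2, -0.7]
opening: 0.006
finger_force: 0.0
t 5.7 bay [-224.5   87.3] z 39.3 yaw-bay 4.4 F bay [-0.2 -0.3] -0.7
spin 0.40000000000000036 now-axes cm [ 2.48 -0.28  0.33]
after-spin axes cm [ 2.47 -0.3   0.33]
rect 269.6 149.9 centre [-94.6  -2.2]
corners bay mm [[-151.2, -145.6], [-2.6, -126.0], [-186.5, 121.7], [-37.9, 141.3]]
```

```bash
python3 -m creep '[{"grip":-1,"tx":1,"ty":-0.1,"tz":0.1,"spin":0},{"grip":-1,"tx":1,"ty":-0.1,"tz":0,"spin":0},{"grip":-1,"tx":0.4,"ty":0,"tz":0,"spin":0},{"grip":-1,"tx":0.2,"ty":0,"tz":0,"spin":0},{"grip":-1,"tx":0.2,"ty":0,"tz":0,"spin":0},{"grip":-1,"tx":0.15,"ty":0,"tz":-0.1,"spin":0},{"grip":-1,"tx":0.15,"ty":-0.04,"tz":-0.1,"spin":0},{"grip":-1,"tx":0.15,"ty":-0.04,"tz":-0.1,"spin":0}]'; python3 -c "
from h import *
st()"; python3 -m creep '[{"grip":-1,"tx":0.1,"ty":-0.04,"tz":-0.05,"spin":0.2},{"grip":-1,"tx":0.1,"ty":-0.04,"tz":-0.05,"spin":0.2},{"grip":-1,"tx":0.1,"ty":-0.04,"tz":-0.05,"spin":0.2},{"grip":-1,"tx":0.1,"ty":-0.04,"tz":0,"spin":0.2}]'; python3 -c "
from h import *
st();plinth()"
```

```text
clock: 6.42
tool_pos: [0.4961, 0.1378, 0.0412]
eef_rot: [0.999, -0.036, -0.002, -0.0]
contact_force: [0.1, -0.2, 0.4]
opening: 0.005
finger_force: 0.0
t 6.42 bay [-192.6   88.2] z 41.2 yaw-bay 4.2 F bay [ 0.2 -0.2] 0.4
clock: 6.75
tool_pos: [0.4974, 0.1386, 0.0421]
eef_rot: [0.999, -0.043, -0.005, 0.001]
contact_force: [-7.3, -1.6, 2.3]
opening: 0.004
finger_force: 3.5
t 6.75 bay [-191.5   89.2] z 42.1 yaw-bay 3.4 F bay [-7.  -2.7] 2.3
rect 270.0 149.4 centre [-94.   -2.1]
corners bay mm [[-151.3, -145.4], [-3.0, -126.7], [-185.0, 122.5], [-36.7, 141.1]]
```

```bash
python3 -m creep '[{"grip":-1,"tx":0.12,"ty":-0.05,"tz":-0.02,"spin":0.3},{"grip":-1,"tx":0.12,"ty":-0.05,"tz":-0.02,"spin":0.3},{"grip":-1,"tx":0.12,"ty":-0.05,"tz":-0.02,"spin":0.3},{"grip":-1,"tx":0.12,"ty":-0.05,"tz":0,"spin":0.3},{"grip":-1,"tx":0.12,"ty":-0.05,"tz":0,"spin":0.3},{"grip":-1,"tx":0.12,"ty":-0.05,"tz":0,"spin":0.3}]'; python3 -c "
from h import *
st();plinth()"
```

```text
clock: 7.3
tool_pos: [0.4984, 0.1396, 0.0422]
eef_rot: [0.998, -0.059, -0.011, 0.003]
contact_force: [-13.8, -1.8, 7.2]
opening: 0.007
finger_force: 7.3
t 7.3 bay [-190.6   90.3] z 42.2 yaw-bay 1.7 F bay [-13.4  -3.8] 7.2
rect 269.7 149.4 centre [-93.8  -1.9]
corners bay mm [[-151.6, -144.8], [-3.3, -126.6], [-184.4, 122.9], [-36.1, 141.1]]
```

```bash
python3 -m creep '[{"grip":-1,"tx":0.12,"ty":-0.03,"tz":-0.1,"spin":0},{"grip":-1,"tx":0.12,"ty":-0.03,"tz":-0.1,"spin":0},{"grip":-1,"tx":0.12,"ty":-0.03,"tz":-0.05,"spin":0},{"grip":-1,"tx":0.12,"ty":-0.03,"tz":-0.05,"spin":0}]'; python3 -c "
from h import *
st();plinth()"
```

```text
clock: 7.68
tool_pos: [0.5058, 0.1429, 0.0444]
eef_rot: [0.998, -0.057, -0.009, 0.001]
contact_force: [-9.7, 2.5, -6.5]
opening: 0.008
finger_force: 4.8
t 7.68 bay [-183.8   94.7] z 44.4 yaw-bay 1.8 F bay [-9.9  1.1] -6.5
rect 269.8 150.0 centre [-92.8  -1.1]
corners bay mm [[-157.6, -141.2], [-8.0, -130.1], [-177.5, 127.9], [-27.9, 138.9]]
```

```bash
python3 -m creep '[{"grip":-1,"tx":0.15,"ty":-0.04,"tz":0.1,"spin":0.3},{"grip":-1,"tx":0.15,"ty":-0.04,"tz":0,"spin":0.3},{"grip":-1,"tx":0.15,"ty":-0.04,"tz":0,"spin":0.3},{"grip":-1,"tx":0.15,"ty":-0.04,"tz":0,"spin":0.3},{"grip":-1,"tx":0.15,"ty":-0.04,"tz":0,"spin":0.3},{"grip":-1,"tx":0.15,"ty":-0.04,"tz":0,"spin":0.3}]'; python3 -c "
from h import *
st();plinth()"
```

```text
clock: 8.23
tool_pos: [0.5109, 0.1451, 0.0441]
eef_rot: [0.997, -0.072, -0.013, 0.001]
contact_force: [-18.6, 4.2, 9.4]
opening: 0.008
finger_force: 9.3
t 8.23 bay [-179.    97.6] z 44.1 yaw-bay 0.1 F bay [-19.    1.4] 9.4
rect 269.9 150.4 centre [-91.  -1.]
corners bay mm [[-161.4, -138.5], [-11.0, -133.2], [-170.9, 131.3], [-20.5, 136.5]]
```

```bash
python3 -m creep '[{"grip":-1,"tx":0,"ty":0,"tz":-0.12,"spin":0},{"grip":-1,"tx":0.05,"ty":-0.04,"tz":-0.12,"spin":0.3},{"grip":-1,"tx":0.12,"ty":-0.04,"tz":-0.04,"spin":0.3},{"grip":-1,"tx":0.12,"ty":-0.04,"tz":-0.04,"spin":0.3},{"grip":-1,"tx":0.12,"ty":-0.04,"tz":-0.02,"spin":0.3}]'; python3 -c "
from h import *
st();plinth()"
```

```text
clock: 8.7
tool_pos: [0.5188, 0.147, 0.0465]
eef_rot: [0.997, -0.083, -0.01, -0.0]
contact_force: [-9.6, 4.9, -8.1]
opening: 0.005
finger_force: 5.4
t 8.7 bay [-171.6  100.6] z 46.5 yaw-bay -1.1 F bay [-10.3   3.5] -8.1
rect 270.2 150.1 centre [-88.7  -0.4]
corners bay mm [[-15.2, -136.3], [-165.3, -134.6], [-12.1, 133.9], [-162.2, 135.6]]
```

```bash
python3 -m creep '[{"grip":-1,"tx":0.12,"ty":-0.04,"tz":0.2,"spin":0.3},{"grip":-1,"tx":0.12,"ty":-0.04,"tz":0.1,"spin":0.3},{"grip":-1,"tx":0.12,"ty":-0.04,"tz":0,"spin":0.3},{"grip":-1,"tx":0.12,"ty":-0.04,"tz":-0.03,"spin":0.3},{"grip":-1,"tx":0.12,"ty":-0.04,"tz":-0.03,"spin":0.3}]'; python3 -c "
from h import *
st();plinth()"; python3 -m creep '[{"grip":-1,"tx":0.05,"ty":-0.04,"tz":-0.06,"spin":0.3},{"grip":-1,"tx":0.1,"ty":-0.04,"tz":-0.06,"spin":0.3}]'; python3 -c "
from h import *
st();plinth()"
```

```text
clock: 9.17
tool_pos: [0.5219, 0.1479, 0.0448]
eef_rot: [0.995, -0.096, -0.012, 0.0]
contact_force: [-14.3, 7.2, 1.6]
opening: 0.007
finger_force: 7.8
t 9.17 bay [-168.6  102. ] z 44.8 yaw-bay -2.6 F bay [-15.2   5.1] 1.6
rect 269.9 150.3 centre [-87.9  -0.5]
corners bay mm [[-17.0, -137.8], [-167.2, -133.1], [-8.6, 132.0], [-158.7, 136.7]]
clock: 9.38
tool_pos: [0.5259, 0.1491, 0.0453]
eef_rot: [0.995, -0.101, -0.01, -0.0]
contact_force: [-10.4, 6.4, -8.0]
opening: 0.0
finger_force: 5.7
t 9.38 bay [-164.8  103.7] z 45.3 yaw-bay -3.2 F bay [-11.2   4.8] -8.0
rect 269.8 150.1 centre [-86.7  -0.3]
corners bay mm [[-19.3, -139.2], [-169.2, -130.8], [-4.2, 130.2], [-154.1, 138.6]]
```

```bash
python3 -m creep '[{"grip":-1,"tx":0.12,"ty":-0.04,"tz":0.15,"spin":0.3},{"grip":-1,"tx":0.12,"ty":-0.04,"tz":0.05,"spin":0.3},{"grip":-1,"tx":0.12,"ty":-0.04,"tz":-0.03,"spin":0.3},{"grip":-1,"tx":0.12,"ty":-0.04,"tz":-0.03,"spin":0.3}]'; python3 -c "
from h import *
st();plinth()"
```

```text
clock: 9.77
tool_pos: [0.5278, 0.1497, 0.0446]
eef_rot: [0.994, -0.111, -0.013, 0.0]
contact_force: [-17.5, 6.4, 4.3]
opening: 0.007
finger_force: 8.8
t 9.77 bay [-163.   104.6] z 44.6 yaw-bay -4.4 F bay [-18.2   3.8] 4.3
rect 270.3 150.3 centre [-85.9  -0.3]
corners bay mm [[-20.3, -140.3], [-170.3, -129.9], [-1.6, 129.3], [-151.5, 139.8]]
```

```bash
python3 -m creep '[{"grip":-1,"tx":-2,"ty":0,"tz":0,"spin":-1.2},{"grip":-1,"tx":-2.2,"ty":0,"tz":0.1,"spin":-1.5},{"grip":-1,"tx":-0.2,"ty":3.4,"tz":0.1,"spin":0},{"grip":-1,"tx":0,"ty":3.6,"tz":0.1,"spin":0},{"grip":-1,"tx":0,"ty":3.6,"tz":0,"spin":0},{"grip":-1,"tx":0,"ty":3.6,"tz":0,"spin":0},{"grip":-1,"tx":0.5,"ty":3.6,"tz":0,"spin":0},{"grip":-1,"tx":0.8,"ty":2.4,"tz":0,"spin":0}]'; python3 -c "
from h import *
need(-183,-102,38,-2);plinth()"
```

```text
clock: 10.48
tool_pos: [0.4719, -0.0493, 0.0432]
eef_rot: [0.996, -0.092, -0.002, 0.001]
contact_force: [-0.1, -0.2, -1.1]
opening: 0.004
finger_force: 0.0
t 10.48 bay [-189.2 -100.4] z 43.2 yaw-bay -2.2 F bay [-0.  -0.3] -1.1
spin -0.20000000000000018 now-axes cm [0.63 0.13 0.51]
after-spin axes cm [0.63 0.14 0.52]
rect 270.2 149.8 centre [-85.8  -0.4]
corners bay mm [[-21.3, -140.7], [-170.7, -129.4], [-0.9, 128.7], [-150.3, 140.0]]
```

```bash
python3 -m creep '[{"grip":-1,"tx":0.4,"ty":0.1,"tz":0.3,"spin":0},{"grip":-1,"tx":0.3,"ty":0.04,"tz":0.1,"spin":0},{"grip":-1,"tx":0.2,"ty":0.04,"tz":0,"spin":0},{"grip":-1,"tx":0.15,"ty":0.04,"tz":-0.04,"spin":0},{"grip":-1,"tx":0.15,"ty":0.04,"tz":-0.04,"spin":0},{"grip":-1,"tx":0.15,"ty":0.04,"tz":-0.04,"spin":-0.2},{"grip":-1,"tx":0.12,"ty":0.04,"tz":-0.04,"spin":-0.2},{"grip":-1,"tx":0.12,"ty":0.04,"tz":-0.04,"spin":-0.2}]'; python3 -c "
from h import *
st();plinth()"
```

```text
clock: 11.2
tool_pos: [0.4835, -0.0492, 0.0402]
eef_rot: [0.997, -0.083, -0.007, -0.001]
contact_force: [-7.4, 6.4, -4.5]
opening: 0.002
finger_force: 4.0
t 11.2 bay [-177.8  -98.6] z 40.2 yaw-bay -1.2 F bay [-8.3  5.2] -4.5
rect 269.8 150.4 centre [-85.7  -0.3]
corners bay mm [[-21.1, -140.6], [-171.0, -129.0], [-0.3, 128.4], [-150.3, 140.0]]
```

```bash
python3 -m creep '[{"grip":-1,"tx":0.14,"ty":0,"tz":0,"spin":-0.2},{"grip":-1,"tx":0.14,"ty":0,"tz":0,"spin":-0.2},{"grip":-1,"tx":0.14,"ty":0,"tz":0,"spin":-0.2},{"grip":-1,"tx":0.14,"ty":0,"tz":-0.02,"spin":-0.2},{"grip":-1,"tx":0.14,"ty":0,"tz":-0.02,"spin":-0.2},{"grip":-1,"tx":0.14,"ty":0.02,"tz":-0.02,"spin":-0.2}]'; python3 -c "
from h import *
st();plinth()"
```

```text
clock: 11.75
tool_pos: [0.4872, -0.0526, 0.0403]
eef_rot: [0.997, -0.074, -0.011, 0.0]
contact_force: [-11.7, -0.1, -3.9]
opening: 0.005
finger_force: 5.4
t 11.75 bay [-173.6 -101.5] z 40.3 yaw-bay -0.1 F bay [-11.6  -1.8] -3.9
rect 269.8 150.0 centre [-84.6  -0.7]
corners bay mm [[-15.8, -138.9], [-165.7, -132.1], [-3.6, 130.7], [-153.5, 137.5]]
```

```bash
python3 -m creep '[{"grip":-1,"tx":0.14,"ty":0.05,"tz":0,"spin":-0.3},{"grip":-1,"tx":0.14,"ty":0.05,"tz":0,"spin":-0.3},{"grip":-1,"tx":0.14,"ty":0.05,"tz":0,"spin":-0.3},{"grip":-1,"tx":0.14,"ty":0.05,"tz":-0.03,"spin":-0.3},{"grip":-1,"tx":0.14,"ty":0.05,"tz":-0.03,"spin":-0.3}]'; python3 -c "
from h import *
st();plinth()"; python3 -m creep '[{"grip":-1,"tx":0.1,"ty":0.05,"tz":-0.03,"spin":-0.3},{"grip":-1,"tx":0.1,"ty":0.05,"tz":-0.03,"spin":-0.3},{"grip":-1,"tx":0.1,"ty":0.05,"tz":-0.03,"spin":-0.3}]'; python3 -c "
from h import *
st();plinth()"
```

```text
clock: 12.22
tool_pos: [0.4934, -0.0575, 0.0405]
eef_rot: [0.998, -0.062, -0.011, 0.001]
contact_force: [-10.8, -1.8, -7.0]
opening: 0.007
finger_force: 5.1
t 12.22 bay [-166.8 -105.4] z 40.5 yaw-bay 1.3 F bay [-10.4  -3.4] -7.0
rect 269.7 149.9 centre [-82.7  -0.8]
corners bay mm [[-157.6, -135.7], [-7.7, -135.6], [-157.7, 134.0], [-7.8, 134.1]]
clock: 12.52
tool_pos: [0.4966, -0.0595, 0.0412]
eef_rot: [0.998, -0.054, -0.011, 0.001]
contact_force: [-9.8, -1.7, -7.5]
opening: 0.004
finger_force: 4.9
t 12.52 bay [-163.3 -106.9] z 41.2 yaw-bay 2.2 F bay [-9.4 -3.2] -7.5
rect 270.4 150.0 centre [-81.5  -1.3]
corners bay mm [[-153.2, -138.3], [-3.3, -134.7], [-159.8, 132.1], [-9.8, 135.7]]
```

```bash
python3 -m creep '[{"grip":-1,"tx":0.12,"ty":0.05,"tz":0,"spin":-0.3},{"grip":-1,"tx":0.12,"ty":0.05,"tz":0,"spin":-0.3},{"grip":-1,"tx":0.1,"ty":0.05,"tz":0,"spin":-0.3}]'; python3 -c "
from h import *
st();plinth()"
```

```text
clock: 12.82
tool_pos: [0.4991, -0.0614, 0.0413]
eef_rot: [0.999, -0.046, -0.012, 0.001]
contact_force: [-11.5, -1.7, -5.1]
opening: 0.006
finger_force: 5.7
t 12.82 bay [-160.6 -108.4] z 41.3 yaw-bay 3.1 F bay [-11.2  -3.4] -5.1
rect 269.9 150.3 centre [-80.9  -1.3]
corners bay mm [[-150.7, -139.1], [-0.5, -133.2], [-161.2, 130.6], [-11.0, 136.4]]
```

```bash
python3 -m creep '[{"grip":-1,"tx":-2,"ty":0,"tz":0,"spin":1},{"grip":-1,"tx":-1.5,"ty":-1,"tz":0,"spin":1},{"grip":-1,"tx":0,"ty":-3.6,"tz":0.1,"spin":0},{"grip":-1,"tx":0,"ty":-3.7,"tz":0.1,"spin":0},{"grip":-1,"tx":0,"ty":-3.7,"tz":0,"spin":0},{"grip":-1,"tx":0,"ty":-3.7,"tz":0,"spin":0},{"grip":-1,"tx":0.6,"ty":-3.7,"tz":0,"spin":0},{"grip":-1,"tx":0.6,"ty":-1.8,"tz":0,"spin":0}]'; python3 -c "
from h import *
need(-172,100,38,1);plinth()"
```

```text
clock: 13.53
tool_pos: [0.5127, 0.1589, 0.0412]
eef_rot: [0.998, -0.06, -0.001, -0.002]
contact_force: [-0.9, 1.4, -0.0]
opening: 0.003
finger_force: 0.0
t 13.53 bay [-179.3  111.5] z 41.2 yaw-bay 1.6 F bay [-1.1  1.3] -0.0
spin 0.6000000000000001 now-axes cm [0.7  1.17 0.31]
after-spin axes cm [0.71 1.16 0.32]
rect 269.5 150.3 centre [-80.7  -1.6]
corners bay mm [[-150.0, -139.5], [0.2, -133.0], [-161.7, 129.8], [-11.5, 136.3]]
```

```bash
python3 -m creep '[{"grip":-1,"tx":0,"ty":1,"tz":0.2,"spin":0},{"grip":-1,"tx":0.5,"ty":0,"tz":0,"spin":0},{"grip":-1,"tx":0.3,"ty":0,"tz":0,"spin":0},{"grip":-1,"tx":0.2,"ty":0,"tz":-0.04,"spin":0},{"grip":-1,"tx":0.15,"ty":0,"tz":-0.08,"spin":0},{"grip":-1,"tx":0.15,"ty":0,"tz":-0.08,"spin":0},{"grip":-1,"tx":0.12,"ty":-0.02,"tz":-0.08,"spin":0.2},{"grip":-1,"tx":0.12,"ty":-0.02,"tz":-0.08,"spin":0.2}]'; python3 -c "
from h import *
st();plinth()"
```

```text
clock: 14.25
tool_pos: [0.5205, 0.1391, 0.0411]
eef_rot: [0.998, -0.067, -0.008, 0.001]
contact_force: [-9.0, 0.3, -7.2]
opening: 0.003
finger_force: 4.5
t 14.25 bay [-168.7   93. ] z 41.1 yaw-bay 0.8 F bay [-9. -1.] -7.2
rect 269.8 150.8 centre [-80.6  -1.5]
corners bay mm [[-150.1, -139.6], [0.6, -133.0], [-161.9, 129.9], [-11.2, 136.5]]
```

```bash
python3 -m creep '[{"grip":-1,"tx":0.14,"ty":-0.05,"tz":-0.01,"spin":0.2},{"grip":-1,"tx":0.14,"ty":-0.05,"tz":-0.01,"spin":0.2},{"grip":-1,"tx":0.14,"ty":-0.05,"tz":-0.01,"spin":0.2},{"grip":-1,"tx":0.14,"ty":-0.05,"tz":-0.02,"spin":0.2},{"grip":-1,"tx":0.14,"ty":-0.05,"tz":-0.02,"spin":0.2}]'; python3 -c "
from h import *
st();plinth()"; python3 -m creep '[{"grip":-1,"tx":0.12,"ty":-0.05,"tz":-0.02,"spin":0.3},{"grip":-1,"tx":0.12,"ty":-0.05,"tz":-0.02,"spin":0.3},{"grip":-1,"tx":0.12,"ty":-0.05,"tz":-0.02,"spin":0.3}]'; python3 -c "
from h import *
st();plinth()"
```

```text
clock: 14.72
tool_pos: [0.5266, 0.1421, 0.0414]
eef_rot: [0.997, -0.075, -0.009, 0.001]
contact_force: [-10.2, 2.2, -8.6]
opening: 0.006
finger_force: 4.9
t 14.72 bay [-163.1   96.9] z 41.4 yaw-bay -0.1 F bay [-10.4   0.7] -8.6
rect 269.5 150.5 centre [-78.9  -0.8]
corners bay mm [[-153.7, -135.9], [-3.2, -135.3], [-154.7, 133.7], [-4.2, 134.2]]
clock: 15.02
tool_pos: [0.5298, 0.1437, 0.0417]
eef_rot: [0.997, -0.082, -0.01, 0.0]
contact_force: [-10.4, 3.9, -7.5]
opening: 0.004
finger_force: 5.2
t 15.02 bay [-160.1   99. ] z 41.7 yaw-bay -1.0 F bay [-10.9   2.3] -7.5
rect 270.1 150.8 centre [-77.9  -0.1]
corners bay mm [[-5.1, -136.5], [-155.9, -133.7], [-0.0, 133.5], [-150.8, 136.3]]
```

```bash
python3 -m creep '[{"grip":-1,"tx":0.12,"ty":-0.05,"tz":-0.02,"spin":0.2},{"grip":-1,"tx":0.1,"ty":-0.04,"tz":-0.02,"spin":0.2}]'; python3 -c "
from h import *
st();plinth()"; python3 -m creep '[{"grip":-1,"tx":-2,"ty":0,"tz":0,"spin":-0.8},{"grip":-1,"tx":-1.5,"ty":1,"tz":0,"spin":-1},{"grip":-1,"tx":0,"ty":3.6,"tz":0.1,"spin":0},{"grip":-1,"tx":0,"ty":3.7,"tz":0.1,"spin":0},{"grip":-1,"tx":0,"ty":3.7,"tz":0,"spin":0},{"grip":-1,"tx":0,"ty":3.7,"tz":0,"spin":0},{"grip":-1,"tx":0.6,"ty":3.7,"tz":0,"spin":0},{"grip":-1,"tx":0.6,"ty":0.6,"tz":0,"spin":0}]'; python3 -c "
from h import *
need(-166,-100,38,-0.5);plinth()"
```

```text
clock: 15.23
tool_pos: [0.5312, 0.1443, 0.0419]
eef_rot: [0.996, -0.086, -0.011, 0.001]
contact_force: [-12.2, 4.3, -8.4]
opening: 0.007
finger_force: 6.1
t 15.23 bay [-158.9   99.8] z 41.9 yaw-bay -1.4 F bay [-12.7   2.5] -8.4
rect 269.5 150.3 centre [-77.6  -0.3]
corners bay mm [[-6.1, -137.0], [-156.4, -133.0], [1.1, 132.4], [-149.2, 136.5]]
clock: 15.95
tool_pos: [0.4876, -0.0597, 0.0428]
eef_rot: [0.997, -0.077, -0.002, 0.003]
contact_force: [0.2, 0.9, 0.1]
opening: 0.008
finger_force: 0.0
t 15.95 bay [-172.2 -108.4] z 42.8 yaw-bay -0.4 F bay [0.1 0.9] 0.1
spin 0.09999999999999998 now-axes cm [ 0.62 -0.85  0.47]
after-spin axes cm [ 0.62 -0.85  0.48]
rect 269.7 150.1 centre [-77.8   0. ]
corners bay mm [[-6.3, -136.7], [-156.3, -132.9], [0.6, 132.9], [-149.4, 136.8]]
```

```bash
python3 -m creep '[{"grip":-1,"tx":0,"ty":-0.5,"tz":0.2,"spin":0},{"grip":-1,"tx":0.3,"ty":0,"tz":0,"spin":0},{"grip":-1,"tx":0.3,"ty":0,"tz":0,"spin":0},{"grip":-1,"tx":0.2,"ty":0,"tz":-0.04,"spin":0},{"grip":-1,"tx":0.15,"ty":0,"tz":-0.08,"spin":0},{"grip":-1,"tx":0.15,"ty":0,"tz":-0.08,"spin":0},{"grip":-1,"tx":0.12,"ty":0.02,"tz":-0.08,"spin":-0.1},{"grip":-1,"tx":0.12,"ty":0.02,"tz":-0.08,"spin":-0.1}]'; python3 -c "
from h import *
st();plinth()"; python3 -m creep '[{"grip":-1,"tx":0.14,"ty":0.04,"tz":-0.02,"spin":-0.1},{"grip":-1,"tx":0.14,"ty":0.04,"tz":-0.02,"spin":-0.1},{"grip":-1,"tx":0.14,"ty":0.04,"tz":-0.02,"spin":-0.1}]';  python3 -c "
from h import *
st();plinth()"
```

```text
clock: 16.67
tool_pos: [0.4976, -0.0464, 0.0429]
eef_rot: [0.998, -0.069, -0.007, -0.001]
contact_force: [-7.7, 2.9, -5.8]
opening: 0.003
finger_force: 4.0
t 16.67 bay [-164.2  -93.8] z 42.9 yaw-bay 0.5 F bay [-8.1  1.8] -5.8
rect 270.1 150.0 centre [-77.8  -0.3]
corners bay mm [[-5.8, -136.9], [-155.8, -133.6], [0.2, 133.1], [-149.8, 136.4]]
clock: 16.97
tool_pos: [0.4997, -0.0484, 0.043]
eef_rot: [0.998, -0.066, -0.009, -0.0]
contact_force: [-8.9, 1.8, -6.1]
opening: 0.004
finger_force: 4.4
t 16.97 bay [-161.9  -95.5] z 43.0 yaw-bay 0.8 F bay [-9.   0.5] -6.1
rect 270.3 150.1 centre [-77.   -0.4]
corners bay mm [[-2.8, -136.0], [-152.9, -135.1], [-1.1, 134.3], [-151.2, 135.2]]
```

```bash
python3 -m creep '[{"grip":-1,"tx":0.14,"ty":0.04,"tz":-0.02,"spin":-0.1},{"grip":-1,"tx":0.14,"ty":0.04,"tz":-0.02,"spin":-0.1},{"grip":-1,"tx":0.12,"ty":0.04,"tz":-0.02,"spin":-0.1}]';  python3 -c "
from h import *
st();plinth()"; python3 -m creep '[{"grip":-1,"tx":0.12,"ty":0.04,"tz":-0.01,"spin":-0.1},{"grip":-1,"tx":0.12,"ty":0.03,"tz":-0.01,"spin":-0.1}]';  python3 -c "
from h import *
st();plinth()"
```

```text
clock: 17.27
tool_pos: [0.5027, -0.0511, 0.0434]
eef_rot: [0.998, -0.064, -0.01, 0.0]
contact_force: [-10.1, -0.5, -7.7]
opening: 0.007
finger_force: 4.8
t 17.27 bay [-158.5  -97.7] z 43.4 yaw-bay 1.1 F bay [-9.9 -1.9] -7.7
rect 269.7 150.7 centre [-76.1  -0.9]
corners bay mm [[-149.2, -137.0], [1.4, -134.5], [-153.7, 132.7], [-3.0, 135.2]]
clock: 17.48
tool_pos: [0.5029, -0.0514, 0.0434]
eef_rot: [0.998, -0.062, -0.012, -0.0]
contact_force: [-14.6, 3.1, -4.5]
opening: 0.006
finger_force: 7.0
t 17.48 bay [-158.3  -98. ] z 43.4 yaw-bay 1.3 F bay [-14.9   0.9] -4.5
rect 270.0 150.0 centre [-76.   -1.1]
corners bay mm [[-148.3, -137.5], [1.6, -134.6], [-153.6, 132.5], [-3.6, 135.4]]
```

```bash
python3 -m creep '[{"grip":-1,"tx":-1.5,"ty":0,"tz":0,"spin":0.3},{"grip":-1,"tx":-1.2,"ty":-1,"tz":0,"spin":0.3},{"grip":-1,"tx":0,"ty":-3.6,"tz":0.1,"spin":0.3},{"grip":-1,"tx":0,"ty":-3.6,"tz":0.1,"spin":0},{"grip":-1,"tx":0,"ty":-3.6,"tz":0.1,"spin":0},{"grip":-1,"tx":0,"ty":-3.6,"tz":0,"spin":0},{"grip":-1,"tx":0.6,"ty":-3.2,"tz":0,"spin":0},{"grip":-1,"tx":0.4,"ty":-0.5,"tz":0,"spin":0}]'; python3 -m creep '[{"grip":-1,"tx":0.3,"ty":0,"tz":0,"spin":0},{"grip":-1,"tx":0.3,"ty":0,"tz":0,"spin":0},{"grip":-1,"tx":0.2,"ty":0,"tz":-0.04,"spin":0}]';python3 -c "
from h import *
need(-164,98,40,0.5);plinth()"
```

```text
clock: 18.2
tool_pos: [0.5238, 0.1478, 0.0425]
eef_rot: [0.998, -0.065, -0.0, -0.003]
contact_force: [1.0, -0.0, 0.1]
opening: 0.007
finger_force: 0.0
clock: 18.45
tool_pos: [0.5276, 0.1367, 0.0423]
eef_rot: [0.998, -0.07, -0.005, 0.0]
contact_force: [-5.7, 4.7, -0.2]
opening: 0.005
finger_force: 3.4
t 18.45 bay [-161.3   91.8] z 42.3 yaw-bay 0.3 F bay [-6.3  3.9] -0.2
spin -0.2 now-axes cm [-0.27 -0.62  0.23]
after-spin axes cm [-0.27 -0.63  0.23]
rect 269.8 150.6 centre [-76.1  -1. ]
corners bay mm [[-149.2, -137.1], [1.4, -134.7], [-153.5, 132.6], [-2.9, 135.1]]
```

```bash
python3 -m creep '[{"grip":-1,"tx":0.12,"ty":-0.03,"tz":-0.1,"spin":0},{"grip":-1,"tx":0.12,"ty":-0.03,"tz":-0.1,"spin":0},{"grip":-1,"tx":0.12,"ty":-0.03,"tz":-0.08,"spin":0},{"grip":-1,"tx":0.12,"ty":-0.03,"tz":-0.04,"spin":0}]';python3 -c "
from h import *
st();plinth()"; python3 -m creep '[{"grip":-1,"tx":0.12,"ty":-0.03,"tz":-0.02,"spin":0.1},{"grip":-1,"tx":0.12,"ty":-0.03,"tz":-0.02,"spin":0.1},{"grip":-1,"tx":0.12,"ty":-0.03,"tz":-0.02,"spin":0.1}]';python3 -c "
from h import *
st();plinth()"
```

```text
clock: 18.83
tool_pos: [0.5275, 0.1357, 0.044]
eef_rot: [0.997, -0.071, -0.01, 0.002]
contact_force: [-10.3, 2.3, -5.8]
opening: 0.006
finger_force: 5.2
t 18.83 bay [-161.3   90.7] z 44.0 yaw-bay 0.3 F bay [-10.5   0.8] -5.8
rect 269.9 150.3 centre [-75.9  -0.9]
corners bay mm [[-149.2, -136.9], [1.1, -134.8], [-153.0, 133.0], [-2.7, 135.1]]
clock: 19.13
tool_pos: [0.5294, 0.1365, 0.0441]
eef_rot: [0.997, -0.073, -0.012, 0.002]
contact_force: [-10.9, 4.9, -6.7]
opening: 0.0
finger_force: 5.7
t 19.13 bay [-159.5   91.8] z 44.1 yaw-bay 0.0 F bay [-11.5   3.3] -6.7
rect 269.7 149.8 centre [-75.6  -0.9]
corners bay mm [[-149.8, -136.2], [0.0, -135.4], [-151.2, 133.6], [-1.4, 134.4]]
```

```bash
python3 -m creep '[{"grip":-1,"tx":0.12,"ty":-0.04,"tz":-0.02,"spin":0.1},{"grip":-1,"tx":0.12,"ty":-0.04,"tz":-0.02,"spin":0.1},{"grip":-1,"tx":0.12,"ty":-0.04,"tz":-0.02,"spin":0.1}]';python3 -c "
from h import *
st();plinth()"; python3 -m creep '[{"grip":-1,"tx":0.12,"ty":-0.03,"tz":0,"spin":0.1},{"grip":-1,"tx":0.12,"ty":-0.02,"tz":0,"spin":0.1},{"grip":-1,"tx":0.12,"ty":-0.02,"tz":0,"spin":0.1}]';python3 -c "
from h import *
st();plinth()"
```

```text
clock: 19.43
tool_pos: [0.5308, 0.1372, 0.0442]
eef_rot: [0.997, -0.076, -0.014, 0.002]
contact_force: [-16.2, 3.9, -5.9]
opening: 0.006
finger_force: 8.1
t 19.43 bay [-158.2   92.7] z 44.2 yaw-bay -0.3 F bay [-16.6   1.5] -5.9
rect 270.1 150.6 centre [-75.   -0.7]
corners bay mm [[-0.3, -136.1], [-150.9, -135.4], [0.9, 134.0], [-149.7, 134.7]]
clock: 19.73
tool_pos: [0.5308, 0.1373, 0.0441]
eef_rot: [0.997, -0.078, -0.017, 0.003]
contact_force: [-22.2, 3.8, 3.8]
opening: 0.007
finger_force: 11.4
t 19.73 bay [-158.3   92.7] z 44.1 yaw-bay -0.6 F bay [-22.5   0.5] 3.8
rect 269.9 150.7 centre [-74.7  -0.7]
corners bay mm [[-0.4, -136.2], [-151.0, -135.1], [1.6, 133.7], [-149.1, 134.8]]
```

```bash
python3 -m creep '[{"grip":-1,"tx":-1.5,"ty":0,"tz":0,"spin":-0.1},{"grip":-1,"tx":-1.5,"ty":1,"tz":0,"spin":-0.2},{"grip":-1,"tx":0,"ty":3.6,"tz":0.1,"spin":0},{"grip":-1,"tx":0,"ty":3.6,"tz":0.1,"spin":0},{"grip":-1,"tx":0,"ty":3.6,"tz":0.1,"spin":0},{"grip":-1,"tx":0,"ty":3.6,"tz":0,"spin":0},{"grip":-1,"tx":0.6,"ty":3.6,"tz":0,"spin":0},{"grip":-1,"tx":0.4,"ty":0.4,"tz":0,"spin":0}]'; python3 -m creep '[{"grip":-1,"tx":0.2,"ty":0,"tz":0,"spin":0},{"grip":-1,"tx":0.2,"ty":0,"tz":0,"spin":0}]';python3 -c "
from h import *
need(-160,-100,40,0);plinth()"
```

```text
clock: 20.45
tool_pos: [0.4945, -0.0613, 0.0444]
eef_rot: [0.997, -0.083, -0.003, 0.004]
contact_force: [0.0, -0.7, -0.4]
opening: 0.005
finger_force: 0.0
clock: 20.62
tool_pos: [0.501, -0.0515, 0.0442]
eef_rot: [0.997, -0.077, -0.002, 0.0]
contact_force: [-0.0, 0.3, 0.4]
opening: 0.005
finger_force: 0.0
t 20.62 bay [-160.1  -98.4] z 44.2 yaw-bay -0.4 F bay [-0.1  0.3] 0.4
spin -0.4 now-axes cm [0.02 0.16 0.42]
after-spin axes cm [0.01 0.16 0.42]
rect 269.9 150.1 centre [-74.9  -0.6]
corners bay mm [[-0.5, -135.9], [-150.6, -135.1], [0.9, 134.0], [-149.2, 134.8]]
```

```bash
python3 -m creep '[{"grip":-1,"tx":0.12,"ty":0,"tz":0.05,"spin":0},{"grip":-1,"tx":0.12,"ty":0,"tz":-0.05,"spin":0},{"grip":-1,"tx":0.12,"ty":0,"tz":-0.08,"spin":0},{"grip":-1,"tx":0.12,"ty":0,"tz":-0.08,"spin":0},{"grip":-1,"tx":0.12,"ty":0,"tz":-0.08,"spin":0},{"grip":-1,"tx":0.12,"ty":0.02,"tz":-0.08,"spin":0}]'; python3 -c "
from h import *
st();plinth()"; python3 -m creep '[{"grip":-1,"tx":0.12,"ty":0.02,"tz":-0.03,"spin":0},{"grip":-1,"tx":0.12,"ty":0.02,"tz":-0.03,"spin":0},{"grip":-1,"tx":0.12,"ty":0.02,"tz":-0.03,"spin":0}]'; python3 -c "
from h import *
st();plinth()"
```

```text
clock: 21.17
tool_pos: [0.5024, -0.0495, 0.046]
eef_rot: [0.997, -0.074, -0.008, -0.001]
contact_force: [-8.6, 2.2, -6.2]
opening: 0.007
finger_force: 4.5
t 21.17 bay [-159.1  -96.1] z 46.0 yaw-bay -0.1 F bay [-8.8  1. ] -6.2
rect 270.1 150.5 centre [-74.8  -0.6]
corners bay mm [[-0.3, -136.1], [-150.8, -135.2], [1.3, 134.0], [-149.2, 134.9]]
clock: 21.47
tool_pos: [0.5035, -0.0506, 0.0463]
eef_rot: [0.997, -0.074, -0.011, -0.0]
contact_force: [-10.1, 3.1, -8.0]
opening: 0.007
finger_force: 5.7
t 21.47 bay [-157.8  -97.1] z 46.3 yaw-bay -0.1 F bay [-10.5   1.6] -8.0
rect 269.7 150.4 centre [-74.4  -0.7]
corners bay mm [[-149.1, -135.9], [1.3, -135.3], [-150.2, 133.8], [0.2, 134.4]]
```

```bash
python3 -m creep '[{"grip":-1,"tx":0.12,"ty":0.02,"tz":-0.02,"spin":0},{"grip":-1,"tx":0.12,"ty":0.02,"tz":-0.02,"spin":0},{"grip":-1,"tx":0.12,"ty":0.02,"tz":-0.02,"spin":0},{"grip":-1,"tx":0.1,"ty":0,"tz":-0.02,"spin":0}]'; python3 -c "
from h import *
st();plinth();plinth();plinth()"
```

```text
clock: 21.85
tool_pos: [0.5035, -0.0507, 0.0464]
eef_rot: [0.997, -0.074, -0.015, -0.001]
contact_force: [-17.0, 5.6, -6.4]
opening: 0.006
finger_force: 8.7
t 21.85 bay [-157.8  -97.2] z 46.4 yaw-bay -0.1 F bay [-17.6   3. ] -6.4
rect 269.9 150.5 centre [-74.4  -0.8]
corners bay mm [[-149.1, -136.0], [1.3, -135.5], [-150.2, 133.9], [0.3, 134.5]]
rect 269.7 150.4 centre [-74.5  -0.8]
corners bay mm [[-149.3, -135.9], [1.1, -135.4], [-150.1, 133.8], [0.3, 134.3]]
rect 269.9 150.5 centre [-74.4  -0.6]
corners bay mm [[-149.2, -135.8], [1.3, -135.3], [-150.1, 134.0], [0.4, 134.6]]
```

```bash
python3 -m creep '[{"grip":-1,"tx":-1.5,"ty":0,"tz":0,"spin":0},{"grip":-1,"tx":-1.5,"ty":-1,"tz":0,"spin":0},{"grip":-1,"tx":0,"ty":-3.6,"tz":0.1,"spin":0},{"grip":-1,"tx":0,"ty":-3.6,"tz":0.1,"spin":0},{"grip":-1,"tx":0,"ty":-3.6,"tz":0.1,"spin":0},{"grip":-1,"tx":0,"ty":-3.6,"tz":0.1,"spin":0},{"grip":-1,"tx":0.6,"ty":-3.4,"tz":0.1,"spin":0},{"grip":-1,"tx":0.4,"ty":-0.8,"tz":0,"spin":0}]'; python3 -m creep '[{"grip":-1,"tx":0.2,"ty":0,"tz":0,"spin":0},{"grip":-1,"tx":0.2,"ty":0,"tz":0,"spin":0}]';python3 -c "
from h import *
need(-160,98,40,0)"
python3 -m creep '[{"grip":-1,"tx":0.12,"ty":0,"tz":0.05,"spin":0},{"grip":-1,"tx":0.12,"ty":0,"tz":-0.05,"spin":0},{"grip":-1,"tx":0.12,"ty":0,"tz":-0.08,"spin":0},{"grip":-1,"tx":0.12,"ty":0,"tz":-0.08,"spin":0},{"grip":-1,"tx":0.1,"ty":0,"tz":-0.08,"spin":0},{"grip":-1,"tx":0.1,"ty":-0.02,"tz":-0.08,"spin":0}]'; python3 -c "
from h import *
st();plinth()"
```

```text
clock: 22.67
tool_pos: [0.5274, 0.1525, 0.0441]
eef_rot: [0.998, -0.07, -0.0, -0.003]
contact_force: [0.1, 0.5, -1.4]
opening: 0.007
finger_force: 0.0
clock: 22.83
tool_pos: [0.5302, 0.1423, 0.0441]
eef_rot: [0.997, -0.075, -0.002, 0.0]
contact_force: [0.3, -0.8, 0.2]
opening: 0.006
finger_force: 0.0
t 22.83 bay [-159.6   97.7] z 44.1 yaw-bay -0.2 F bay [ 0.4 -0.8] 0.2
spin -0.2 now-axes cm [-0.04 -0.04  0.41]
after-spin axes cm [-0.04 -0.03  0.41]
clock: 23.33
tool_pos: [0.5307, 0.14, 0.0456]
eef_rot: [0.997, -0.076, -0.008, 0.001]
contact_force: [-8.5, 0.6, -6.3]
opening: 0.005
finger_force: 4.4
t 23.33 bay [-158.7   95.5] z 45.6 yaw-bay -0.3 F bay [-8.5 -0.6] -6.3
rect 269.7 150.2 centre [-74.6  -1.1]
corners bay mm [[-149.0, -136.3], [1.2, -135.6], [-150.3, 133.4], [-0.1, 134.2]]
```

```bash
python3 -m creep '[{"grip":-1,"tx":0.12,"ty":-0.02,"tz":-0.03,"spin":0},{"grip":-1,"tx":0.12,"ty":-0.02,"tz":-0.03,"spin":0},{"grip":-1,"tx":0.12,"ty":-0.02,"tz":-0.03,"spin":0},{"grip":-1,"tx":0.1,"ty":-0.02,"tz":-0.03,"spin":0}]'; python3 -c "
from h import *
st();plinth();plinth()"
```

```text
clock: 23.72
tool_pos: [0.5315, 0.1404, 0.0458]
eef_rot: [0.997, -0.075, -0.012, 0.002]
contact_force: [-13.9, 1.4, -7.1]
opening: 0.003
finger_force: 6.8
t 23.72 bay [-158.    95.9] z 45.8 yaw-bay -0.2 F bay [-13.9  -0.6] -7.1
rect 270.0 150.4 centre [-73.9  -0.6]
corners bay mm [[0.7, -136.0], [-149.8, -135.3], [1.9, 134.0], [-148.6, 134.7]]
rect 270.0 150.6 centre [-74.2  -0.8]
corners bay mm [[1.1, -135.8], [-149.5, -135.7], [1.2, 134.1], [-149.4, 134.2]]
```

```bash
python3 -m creep '[{"grip":-1,"tx":-2,"ty":0,"tz":0,"spin":0},{"grip":-1,"tx":-3,"ty":0,"tz":-1,"spin":0},{"grip":-1,"tx":0,"ty":-1,"tz":-4,"spin":0},{"grip":-1,"tx":0,"ty":-3,"tz":-2,"spin":0},{"grip":-1,"tx":0.5,"ty":-3.5,"tz":0,"spin":0},{"grip":-1,"tx":0.5,"ty":-3.5,"tz":0,"spin":0},{"grip":-1,"tx":0,"ty":-1.5,"tz":0,"spin":0}]'; python3 -c "
from h import *
d=np.load('pics/top0.npy');W=cloud('top',d,optics.get_calibration('top')).reshape(-1,3)
B=(W[:,:2]-BO)@np.array([[np.cos(BY),-np.sin(BY)],[np.sin(BY),np.cos(BY)]])*1000
m=(W[:,2]>.008)&(W[:,2]<.3)&(B[:,0]>-260)&(B[:,0]<-150)&(B[:,1]>200)&(B[:,1]<300)
print('obst',B[m].min(0),B[m].max(0),W[m,2].max()) if m.any() else print('free')
p=np.array([-162,165]);
for f in (-.3,-.1,.2,.5,.8,1.1,1.3,1.45,1.55):
    u=-np.array([np.cos(f),np.sin(f)]);mm=np.array([np.sin(f),-np.cos(f)]);c=p+45*u-mm*(10+9*abs(mm[0])+17.5*abs(mm[1])); print(f,c.round(1))
need(-192,224,36,0);plinth()"
```

```text
clock: 24.4
tool_pos: [0.5235, 0.2765, 0.1198]
eef_rot: [0.997, -0.074, 0.001, -0.003]
contact_force: [1.1, 0.5, -1.0]
opening: 0.0
finger_force: 0.0
obst [-254.6211487   227.08148641] [-254.6211487   227.08148641] 0.008233666134164158
-0.3 [-196.3  206.4]
-0.1 [-203.9  197.7]
0.2 [-211.9  184.4]
0.5 [-215.7  169.5]
0.8 [-213.9  152.7]
1.1 [-205.5  136.7]
1.3 [-196.5  127.9]
1.45 [-188.3  122.9]
1.55 [-182.3  120.4]
t 24.4 bay [-185.8  229.4] z 119.8 yaw-bay -0.1 F bay [1.  0.7] -1.0
spin -0.1 now-axes cm [-0.63  0.6   8.38]
after-spin axes cm [-0.62  0.54  8.38]
rect 270.2 150.4 centre [-74.3  -0.8]
corners bay mm [[-149.5, -136.0], [0.9, -135.9], [-149.5, 134.3], [0.9, 134.3]]
```

```bash
python3 -m creep '[{"grip":-1,"tx":-0.6,"ty":0.2,"tz":3,"spin":0},{"grip":-1,"tx":0,"ty":0,"tz":3,"spin":0},{"grip":-1,"tx":0,"ty":0,"tz":2.4,"spin":0},{"grip":-1,"tx":0,"ty":0,"tz":0,"spin":0}]'; python3 -c "
from h import *
need(-196,207,36,0)"
```

```text
clock: 24.78
tool_pos: [0.5122, 0.2673, 0.0308]
eef_rot: [0.997, -0.076, -0.005, 0.002]
contact_force: [-0.5, -0.5, -0.4]
opening: 0.01
finger_force: 0.0
t 24.78 bay [-195.7  218.7] z 30.8 yaw-bay -0.4 F bay [-0.5 -0.5] -0.4
spin -0.4 now-axes cm [-0.03  1.17 -0.52]
after-spin axes cm [-0.03  1.17 -0.52]
```

```bash
python3 -m creep '[{"grip":-1,"tx":-0.3,"ty":0.5,"tz":-0.5,"spin":0},{"grip":-1,"tx":-0.3,"ty":0.8,"tz":0,"spin":0},{"grip":-1,"tx":-0.3,"ty":0.9,"tz":0,"spin":0},{"grip":-1,"tx":-0.4,"ty":0.7,"tz":0,"spin":0},{"grip":-1,"tx":-0.4,"ty":0.7,"tz":0,"spin":0},{"grip":-1,"tx":-0.2,"ty":0.7,"tz":0,"spin":0},{"grip":-1,"tx":-0.2,"ty":0.8,"tz":0,"spin":0},{"grip":-1,"tx":0,"ty":0,"tz":0,"spin":0}]'; python3 -c "
from h import *
need(-214,153,36,0)"
```

```text
clock: 25.45
tool_pos: [0.4853, 0.2209, 0.04]
eef_rot: [0.997, -0.076, -0.002, 0.0]
contact_force: [0.5, 0.2, 2.4]
opening: 0.006
finger_force: 1.0
t 25.45 bay [-215.4  168.8] z 40.0 yaw-bay -0.4 F bay [0.5 0.2] 2.4
spin -0.4 now-axes cm [0.16 1.58 0.4 ]
after-spin axes cm [0.14 1.58 0.4 ]
```

```bash
python3 -c "
from h import *
p,d=optics.snapshot('scene'); p=p[:,:,::-1]; cv2.imwrite('pics/s2.png',cv2.resize(p[200:310,280:440],None,fx=4.5,fy=4.5,interpolation=cv2.INTER_CUBIC))
st()"
```

```text
t 25.5 bay [-215.8  169.4] z 39.7 yaw-bay -0.3 F bay [-0.3  0.9] 1.1
```

View pics/s2.png

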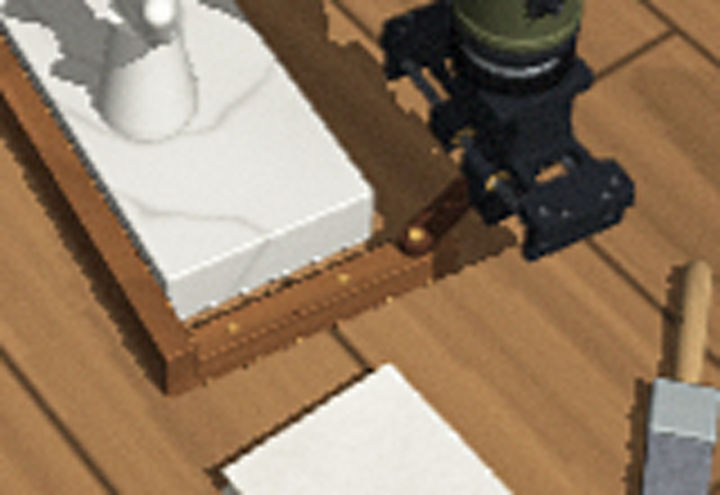

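The button, with its pin at (417,235), now points to (465,190). It has swung inward ahead of the fingers, so the sweep is working.

```bash
python3 -m creep '[{"grip":-1,"tx":0,"ty":0.7,"tz":0.2,"spin":0},{"grip":-1,"tx":0.1,"ty":0.8,"tz":0,"spin":0},{"grip":-1,"tx":0.4,"ty":0.8,"tz":0,"spin":0},{"grip":-1,"tx":0.5,"ty":0.8,"tz":0,"spin":0},{"grip":-1,"tx":0.5,"ty":0.5,"tz":0,"spin":0},{"grip":-1,"tx":0.5,"ty":0.4,"tz":0,"spin":0},{"grip":-1,"tx":0,"ty":0,"tz":0,"spin":0}]'; python3 -c "
from h import *
need(-184,121,37,0)"
```

```text
clock: 26.08
tool_pos: [0.5003, 0.178, 0.0372]
eef_rot: [0.997, -0.077, -0.002, 0.001]
contact_force: [-0.1, 0.0, 0.3]
opening: 0.005
finger_force: 0.0
t 26.08 bay [-194.4  128.6] z 37.2 yaw-bay -0.4 F bay [-0.1 -0. ] 0.3
spin -0.4 now-axes cm [1.05 0.75 0.02]
after-spin axes cm [1.04 0.76 0.02]
```

```bash
python3 -m creep '[{"grip":-1,"tx":0.3,"ty":0.3,"tz":0,"spin":0},{"grip":-1,"tx":0.3,"ty":0.3,"tz":0,"spin":0},{"grip":-1,"tx":0.3,"ty":0.2,"tz":0,"spin":0},{"grip":-1,"tx":0.2,"ty":0,"tz":0,"spin":0},{"grip":-1,"tx":0.15,"ty":0,"tz":0,"spin":0},{"grip":-1,"tx":0.1,"ty":0,"tz":0,"spin":0},{"grip":-1,"tx":0,"ty":0,"tz":0,"spin":0}]'; python3 -c "
from h import *
st()
d=optics.snapshot('top')[1];W=cloud('top',d,optics.get_calibration('top')).reshape(-1,3)
B=(W[:,:2]-BO)@np.array([[np.cos(BY),-np.sin(BY)],[np.sin(BY),np.cos(BY)]])*1000
m=(W[:,2]>.038)&(W[:,2]<.048)&(B[:,0]>-240)&(B[:,0]<-140)&(B[:,1]>85)&(B[:,1]<200)
print(m.sum(),cv2.minAreaRect(B[m].astype(np.float32)) if m.sum() else '')"
```

```text
clock: 26.67
tool_pos: [0.5115, 0.1699, 0.0373]
eef_rot: [0.997, -0.076, -0.002, 0.0]
contact_force: [-2.2, -1.1, -1.0]
opening: 0.007
finger_force: 0.7
t 26.67 bay [-182.1  122.2] z 37.3 yaw-bay -0.3 F bay [-2.  -1.4] -1.0
2 ((-149.064453125, 89.59638977050781), (2.7177929878234863, 0.0), -90.53560638427734)
```

```bash
python3 -m creep '[{"grip":-1,"tx":0.1,"ty":0,"tz":0,"spin":0},{"grip":-1,"tx":0,"ty":0,"tz":0,"spin":0},{"grip":-1,"tx":-2,"ty":0,"tz":0,"spin":0},{"grip":-1,"tx":-3,"ty":0,"tz":0,"spin":0},{"grip":-1,"tx":-2,"ty":0,"tz":-3,"spin":0},{"grip":-1,"tx":-1,"ty":0,"tz":-4,"spin":0},{"grip":-1,"tx":-1,"ty":0,"tz":-4,"spin":0},{"grip":-1,"tx":0,"ty":0,"tz":-3,"spin":0}]'; python3 -c "
from h import *
st();p,_=plinth();p=p[:,:,::-1]
d=optics.snapshot('top')[1];W=cloud('top',d,optics.get_calibration('top')).reshape(-1,3)
B=(W[:,:2]-BO)@np.array([[np.cos(BY),-np.sin(BY)],[np.sin(BY),np.cos(BY)]])*1000
m=(W[:,2]>.038)&(W[:,2]<.048)&(B[:,0]>-240)&(B[:,0]<-150)&(B[:,1]>85)&(B[:,1]<200)
print(m.sum(),cv2.minAreaRect(B[m].astype(np.float32)) if m.sum() else '')
cv2.imwrite('pics/t3.png',cv2.resize(p[100:280,220:440],None,fx=3.3,fy=3.3))"
```

```text
clock: 27.38
tool_pos: [0.423, 0.1848, 0.1803]
eef_rot: [0.997, -0.074, -0.002, -0.001]
contact_force: [-0.2, 0.6, -0.3]
opening: 0.004
finger_force: 0.0
t 27.38 bay [-271.8  124. ] z 180.3 yaw-bay -0.1 F bay [-0.3  0.6] -0.3
rect 270.2 150.7 centre [-74.3  -0.9]
corners bay mm [[0.7, -136.2], [-150.0, -135.8], [1.4, 134.0], [-149.3, 134.4]]
219 ((-161.937744140625, 137.93357849121094), (69.00071716308594, 20.20037078857422), 89.50892639160156)
```

View pics/t3.png

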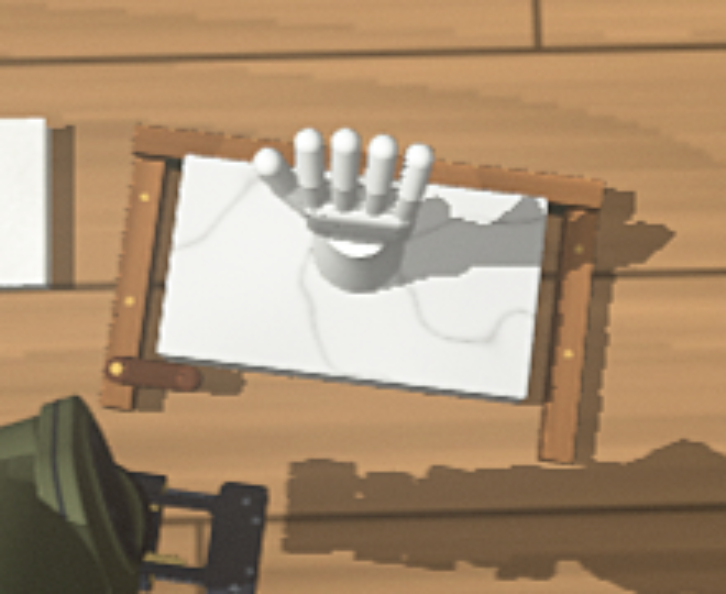

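The plinth's front edge is flush with the rail. The button, with its pin at (116,369), lies across behind it at about 89.5°, and the arm is well clear, so I'm handing in.

```bash
python3 -c "
from plant import workorder
print(workorder.finish_job())"
```

```text
the job is handed in; nothing more can be done
None
```

I walked the plinth home against the rail, with both front corners measuring within about 1 mm of it and wrist-force readings while pushing peaking near 23 N. I then turned the button across behind it to about 1.56 rad, drew the arm back clear, and handed the job in; no verdict was returned.

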